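# Mount a wire reel on its spindle and hang it in the stand

### The arm

A 6-joint arm with a two-finger parallel gripper is mounted at the origin on a cart in front of the work surface, level with it; the furniture and walls round the work are solid. World frame = base frame: x ahead of the robot, y to its left, z up, the work surface at z = 0. Lengths are in m, angles in rad, forces in N, time in s.
With the tool pointing down it reaches from about 0.35 to 0.975 m from the base axis. Payload 4.9 kg.
Tool frame: the origin (TCP) lies at the very end of the fingers, on their centre line; the grasp point (between the pads) lies 19 mm behind it; z points along the fingers, y is the line along which they close (so a half turn about z gives the same grasp; the last joint's range is limited). The gripper opens to 85 mm and grips with 20 to 120 N. Pads are 22 mm wide; open, the fingers measure 114 mm over their backs; the gripper's body (76 mm by 85 mm) begins 54 mm behind the grasp point. The pads swing forward as they close: fully open they stand 13 mm farther back than shut.
Start: joints at [-1.221, 0.053, 1.613, -0, 1.476, -0.119], TCP at [0.282, -0.558, 0.231] pointing down, gripper open.
Joint ranges: [-3.01, 3.01], [-1.01, 2.22], [0.06, 2.58], [-1.02, 4.17], [0.09, 2.62], [-3.14, 3.14]. Speed limits (rad/s): [2.57, 2.57, 3.14, 3.14, 3.14, 3.14].

### API

Orientations are given as a rotation vector (axis times angle).
In Python, from station import ctrl, imaging gives the robot as it stands.
- The arm moves only by the tool play_rows, never from a script. Its argument "series" is a list of rows, each a list of 3 entries, a list of its own where there are three numbers: the opening, from 0 (shut) to 1 (fully open), then the shift along the tool's x, y, z each as a share of 0.05 m, from -1 to 1, then the turn, a rotation vector about the tool's x, y, z each as a share of 8 degrees, from -1 to 1. In form: [[grip, [dx, dy, dz], [ax, ay, az]], ...]. A call has 1 to 8 rows; each row shifts and turns the commanded pose from where the row before left it, along the tool's axes as they then stand; what a row does not reach is not made up. A row lasts 1/8 s, in which the tool goes at most 62.5 mm and 10.7 degrees, less where a joint would pass 70% of its speed; a pose out of reach is approached as far as the arm can. A call with a number of a shift or a turn outside -1 to 1 is refused whole. A call with a gripper value outside its range is refused whole. The fingers move at their own pace and stop on an object; "force" is the grip in N (left out, the last holds). Time passes only in rows, so rows that do not move let the fingers close. It gives the time, the measured TCP pose, the force, the opening and the grip force at its end, in the units of the state.
- ctrl.get_obs(): the state, without advancing time (a new reading comes with each control period).
- imaging.get_image(name): name is "scene" or "top"; returns a dict with "color" (420x560x3 uint8, blue, green, red), "fx", "fy", "cx", "cy" (pixels), "extrinsics" (4x4, takes a point from world to camera coordinates). Camera axes: x right, y down, z forward; pixel columns grow to the right and rows downward; lengths in m; the calibration is good to about 2 mm. A picture is of the moment at which its call begins. There is no depth.
- ctrl.finish_job(): hands the job in; it is judged then, once.
The state is a dict: "t": time; "q": joint angles; "dq": joint speeds; "effort": joint torques, N m; "tool_pos": TCP position; "tool_rot": TCP orientation; "contact_force": force on the tool from outside, world axes, zero at the start; "wrist_torque": the same for the moment, N m; "opening": finger opening in m; "grip_force": force on a finger pad.
Only numpy, scipy, OpenCV 4.12 (cv2) and the standard library are available. Lean on these libraries where they do the work, as an engineer would, in place of code of your own. Each camera call takes 0.05 s, during which the arm holds its last target. There are 200 camera calls.

### The job

Pick up the spindle by its flat black handle and thread it through the bore of the reel lying in the cradle, from the side where the white bush sticks out. Push on with the collar until the bush is fully home against its sleeve and press it there for half a second with about 14 newtons (at least 11; a push over 18 would crack it). Then ease off, lift the reel on the spindle and lay the spindle in the two V rests of the stand, handle on the robot's side, reel between the rests, and let go; leave the other things alone.

Things in the scene. Friction and masses are not known exactly. Their poses are not given: they have to be found in the camera images.
- spindle: Steel spindle, 0.12 kg, lying on the bench on its handle. Origin on its axis at the collar's front face; +x along the axis to the tip, z up as it lies (axis 16 mm above the bench). Rod 12 mm thick from x = 0 to the tip at +80 mm (last 4 mm tapered to 7 mm). Collar 28 mm in diameter, x = -5 to 0. Bare 12 mm neck, x = -23 to -5. Handle, x = -73 to -23.
- spindle_grip (a point): Middle of the spindle's handle, on the axis, 48 mm behind the collar's front face. The handle is a black block with flat sides, 16 mm wide (y), 32 mm high (z), 50 mm long (x). Axes as the spindle's.
- spindle_tip (a point): Tip of the spindle's rod, on the axis, 80 mm ahead of the collar's front face. Axes as the spindle's.
- reel: Loose grey plastic reel wound with steel wire, 0.2 to 0.3 kg, lying on the cradle's rails, bore level. Origin on its axis, half way along; x along the bore, +x towards the stop posts (it may be rolled about x). Flanges 64 mm in diameter, outer faces at x = -16 and +16 mm. In its core sit a sleeve and a white bush with a 16 mm bore right through. The reel slides a few mm on the rails until it meets the posts.
- reel_face (a point): Centre of the reel's -x flange face, on its axis; axes as the reel's. A sleeve clamped in the core sticks out 0 to 16 mm here, differently each time (not measured; it does not move). The bush's white head (36 mm in diameter, 3 mm thick) stands 3 to 6 mm off the sleeve's end, gives way under a steady 5 N, stays where left, and is home, solid, against the sleeve.
- cradle: Fixed cradle, base 84 x 74 mm. Origin at the underside, on the bench; x along the reel's axis, +x to the stop posts. Two rails along x carry the reel, its axis over y = 0 and about 45 mm above the bench. Two stop posts, faces at x = +18 mm, 62 mm high, at y = -22 and +22, 30 mm free between them where the rod's tip passes. The -x side is open.
- stand: Fixed stand, base 124 x 80 mm. Origin at the underside, in the middle; x along the line of its two rests, -x towards the robot. Posts 8 mm thick at x = -39 and +39 mm end in open 90-degree Vs, 74 mm high, 44 mm wide. A shaft in them has its axis at y = 0, 60 mm high. The spindle's neck goes in the -x rest (collar's front face at x = -25 mm, 5 mm of play), its tip in the other.
- beaker: Bystander: glass beaker, 46 mm wide, 56 mm high; not to be touched. Origin at the centre of its underside.
- white_bottle: Bystander: white bottle with a black cap, 37 mm wide, 81 mm high; not to be touched. Origin at the centre of its underside.
- vial: Bystander: small vial with a white cap, 29 mm wide, 78 mm high; not to be touched. Origin at the centre of its underside.
Not all that is in view belongs to the job. There is more than one size of the spindle; the one meant has the size given above.

How it is judged:
By the outcome, as a careful person would: the job done as asked, in the order asked, and still so for the second after the job is handed in, with the robot touching nothing.
It also fails if it takes over 72 s, if anything falls off the work surface, if the arm or the gripper's body presses on something with over 40 N, if the wrist force passes 120 N, or if a joint passes its speed limit or range.

## Working session

There is one attempt and no reset: what is moved stays moved. The work goes in short steps, Python scripts to look and compute and a tool call to move; the robot and the scene stay as the last step left them, time stands still between calls to the robot, and variables do not carry over. Pictures are saved under pics/ and viewed, at most 12 in all, crops included, and the job is handed in when it is done.

Besides the shell and the picture viewer there is one more tool, called after "Emit:" as a command line: name --argument value ..., lists and objects as JSON in quotes. play_rows: Moves the arm, as the interface text tells. Shift numbers are shares of 0.05 m and turn numbers shares of 8 degrees, none past 1 either way. Its arguments: {"type":"object","properties":{"series":{"type":"array"},"force":{"type":"number"}},"required":["series"]}

```bash
mkdir -p pics; ls
python3 - <<'E'
from station import ctrl, imaging
import cv2,numpy as np
np.set_printoptions(precision=4,suppress=True)
for n in("scene","top"):
    d=imaging.get_image(n); cv2.imwrite(f"pics/{n}0.png",d["color"]); print(n,d["fx"],d["fy"],d["cx"],d["cy"]); print(np.array(d["extrinsics"]))
o=ctrl.get_obs()
for k in o: print(k,o[k])
E
```

```text
pics
scene 438.39298352797596 438.39298352797596 287.4588317646938 209.38246150788476
[[ 0.5382 -0.8424  0.0255 -0.4819]
 [-0.3374 -0.243  -0.9095  0.1802]
 [ 0.7724  0.4809 -0.415   0.6683]
 [ 0.      0.      0.      1.    ]]
top 445.4750841088287 445.4750841088287 286.76178303403634 205.99366979182076
[[-0.0138 -0.999  -0.0432 -0.1869]
 [-0.9954  0.0178 -0.0945  0.5877]
 [ 0.0952  0.0417 -0.9946  0.9404]
 [ 0.      0.      0.      1.    ]]
t 0.1
q [-1.221   0.0533  1.6141  0.      1.476  -0.119 ]
dq [-0.0003 -0.0028 -0.0032  0.0004 -0.0001 -0.0005]
effort [  0.0001 -39.4904 -37.1362  -0.0001   0.004   -0.    ]
tool_pos [ 0.2822 -0.557   0.2302]
tool_rot [-3.0539 -0.7292  0.0003]
contact_force [ 0.0444  0.079  -0.0675]
wrist_torque [0.0247 0.0115 0.0133]
grip_force 0.0
opening 0.08528926779456339
```

View pics/scene0.png

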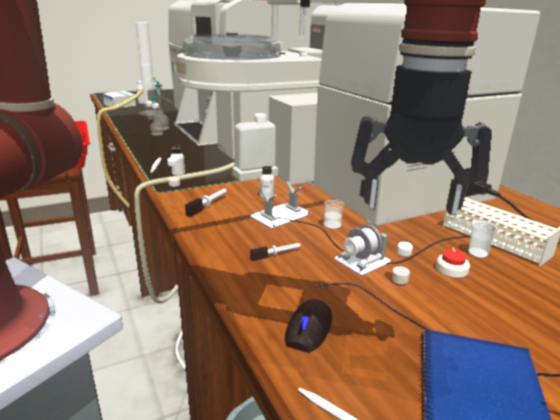

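View pics/top0.png

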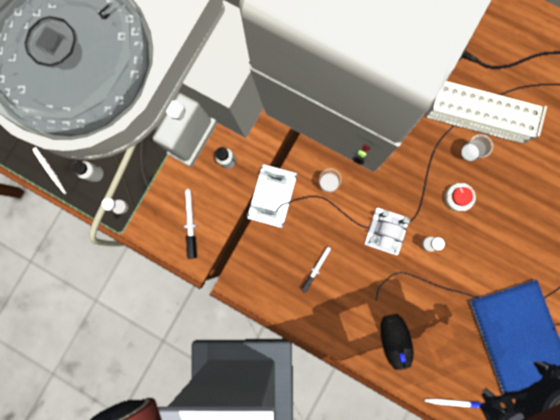

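The top view shows the long spindle at about (190,225), a smaller one at (316,270), the stand at (273,195) and the reel and cradle at (388,231). I'll zoom in for detail.

Run:
```python
import cv2,numpy as np
t=cv2.imread("pics/top0.png")
f=lambda im,x,y,w,h,s:cv2.resize(im[y:y+h,x:x+w],None,fx=s,fy=s,interpolation=cv2.INTER_CUBIC)
a=f(t,150,180,80,86,5);b=f(t,240,155,80,86,5)
c=f(t,355,195,80,60,5)
s=cv2.imread("pics/scene0.png")
d=f(s,325,218,80,60,5)
# layout
im=np.vstack([np.hstack([a,b])[:300],np.hstack([c,d])])
im=np.vstack([np.hstack([f(t,160,180,80,86,3.45)[:297,:276],f(t,235,155,80,86,3.45)[:297,:276],f(s,175,165,70,86,3.45)[:297,:241]]),
 np.hstack([cv2.resize(c,(397,297)),cv2.resize(d,(396,297))])])
cv2.imwrite("pics/z1.png",im);print(im.shape)
```

```text
(594, 793, 3)
```

View pics/z1.png

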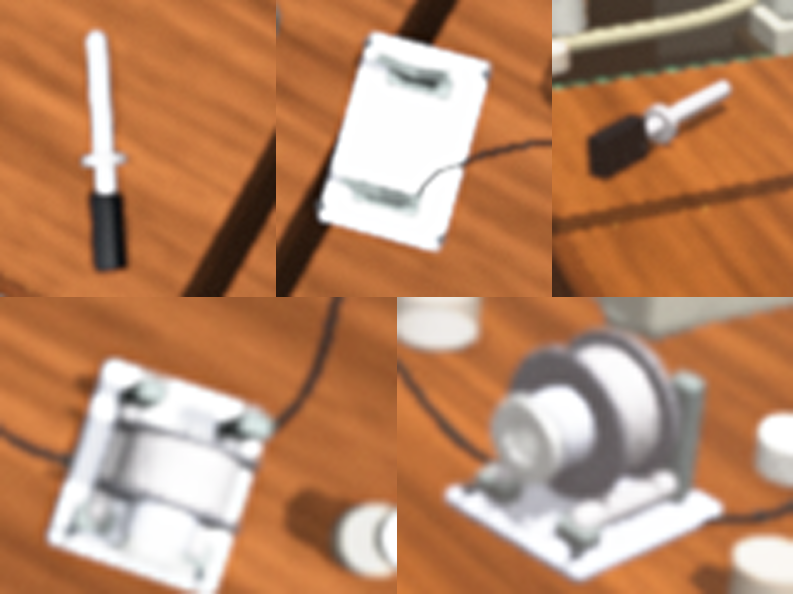

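```bash
cat > h.py <<'E'
from station import ctrl, imaging
import cv2,numpy as np
from scipy.optimize import least_squares
from scipy.spatial.transform import Rotation as R
np.set_printoptions(precision=4,suppress=True)
CAM={"scene":(438.393,287.459,209.382,np.array([[.5382,-.8424,.0255,-.4819],[-.3374,-.243,-.9095,.1802],[.7724,.4809,-.415,.6683]])),
"top":(445.475,286.762,205.994,np.array([[-.0138,-.999,-.0432,-.1869],[-.9954,.0178,-.0945,.5877],[.0952,.0417,-.9946,.9404]]))}
def proj(n,P):
    f,cx,cy,E=CAM[n]; c=np.atleast_2d(P)@E[:,:3].T+E[:,3]; return np.c_[f*c[:,0]/c[:,2]+cx,f*c[:,1]/c[:,2]+cy]
def onz(n,uv,z):
    f,cx,cy,E=CAM[n]; Rt=E[:,:3].T; o=-Rt@E[:,3]
    d=Rt@np.array([(uv[0]-cx)/f,(uv[1]-cy)/f,1]); return o+d*(z-o[2])/d[2]
def place(p,L):
    c,s=np.cos(p[2]),np.sin(p[2]); L=np.atleast_2d(L); return np.c_[p[0]+c*L[:,0]-s*L[:,1],p[1]+s*L[:,0]+c*L[:,1],L[:,2]]
def fit(obs,p0):  # obs: (cam,local pt,uv)
    r=lambda p:np.concatenate([(proj(n,place(p,l))[0]-uv) for n,l,uv in obs])
    s=least_squares(r,p0); return s.x,s.fun.reshape(-1,2)
def rel(pos,yaw,pitch=0,o=None):
    """shift (mm, tool axes) and turn (deg, tool axes) from now to TCP pos, tool x along yaw, z down"""
    o=o or ctrl.get_obs(); A=R.from_rotvec(o["tool_rot"])
    B=R.from_euler("z",yaw)*R.from_euler("y",pitch)*R.from_euler("x",np.pi)
    print("now",np.array(o["tool_pos"]),"F",np.array(o["contact_force"]),"t",o["t"],"yaw",np.degrees(np.arctan2(*A.as_matrix()[[1,0],0])))
    print("shift/50mm",A.inv().apply(np.array(pos)-o["tool_pos"])/.05,"turn/8deg",np.degrees((A.inv()*B).as_rotvec())/8)
E
python3 - <<'E'
from h import *
t,s="top","scene"
def box(a,b,z): return {"pp":(a,b,z),"pm":(a,-b,z),"mm":(-a,-b,z),"mp":(-a,b,z)}
for z in(0,.006):
  c=box(.042,.037,z)
  T=[(t,c[k],uv) for k,uv in dict(pp=(377.6,207.7),pm=(409,218.2),mm=(396.3,254.9),mp=(365.5,244)).items()]
  S=[(s,c[k],uv) for k,uv in dict(mp=(335.1,257.4),mm=(361.6,274.8),pm=(390.7,260.4)).items()]
  for o in(T,S,T+S): p,r=fit(o,[.5,-.4,-.2]);print("cradle",z,p,np.abs(r).max())
  c=box(.062,.04,z)
  T=[(t,c[k],uv) for k,uv in dict(pp=(262.2,165.1),pm=(297,174.7),mm=(282,226.9),mp=(247.8,218.2)).items()]
  p,r=fit(T,[.5,-.2,-.2]);print("stand",z,p,np.abs(r).max())
for z,uv in((.016,(187.5,188.7)),(.016,(189.9,226.4)),(.016,(190.7,236)),(.016,(191.9,258.3)),(.02,(328,248)),(.02,(304,291))): print(onz(t,uv,z))
# spindle in scene: crop offset (552,0) origin (175,165)
for u,v in((727,88),(588,150)): print("sc",onz(s,((u-552)/3.45+175,v/3.45+165),.016))
E
```

```text
cradle 0 [ 0.5279 -0.4138 -0.355 ] 0.948549220191012
cradle 0 [ 0.533  -0.4114 -0.3433] 0.655959934094767
cradle 0 [ 0.5288 -0.4132 -0.3521] 1.6639673744159609
stand 0 [ 0.6097 -0.1632 -0.2812] 0.7703626582017762
cradle 0.006 [ 0.5276 -0.4127 -0.355 ] 1.0103540850024046
cradle 0.006 [ 0.5237 -0.4148 -0.3411] 0.6194498898525467
cradle 0.006 [ 0.527  -0.4133 -0.3496] 1.6106450500312235
stand 0.006 [ 0.609  -0.1636 -0.2812] 0.9614818795583631
[0.6278 0.0233 0.016 ]
[0.5443 0.0174 0.016 ]
[0.5232 0.0155 0.016 ]
[0.4747 0.0125 0.016 ]
[ 0.4929 -0.2833  0.02  ]
[ 0.4025 -0.2303  0.02  ]
sc [0.624  0.0198 0.016 ]
sc [0.4804 0.0237 0.016 ]
```

Run:
```python
from h import *
rel([.5,.0145,.15],np.radians(4))
rel([.5,.0145,.15],np.radians(26.8))
```

```text
now [ 0.2822 -0.557   0.2302] F [ 0.0444  0.079  -0.0675] t 0.1 yaw 26.859952208068705
shift/50mm [ 9.0502 -8.2264  1.6213] turn/8deg [-0.0134  0.0008  2.8575]
now [ 0.2822 -0.557   0.2302] F [ 0.0444  0.079  -0.0675] t 0.1 yaw 26.859952208068705
shift/50mm [ 9.0502 -8.2264  1.6213] turn/8deg [-0.0132 -0.0019  0.0075]
```

Emit:
play_rows --series '[[1, [0.6, -0.55, 0], [0, 0, 0]], [1, [0.6, -0.55, 0], [0, 0, 0]], [1, [0.6, -0.55, 0], [0, 0, 0]], [1, [0.6, -0.55, 0], [0, 0, 0]], [1, [0.6, -0.55, 0], [0, 0, 0]], [1, [0.6, -0.55, 0], [0, 0, 0]], [1, [0.6, -0.55, 0], [0, 0, 0]], [1, [0.6, -0.55, 0], [0, 0, 0]]]'

```text
t: 1.1
tool_pos: [0.3971, -0.2514, 0.2308]
tool_rot: [-3.055, -0.729, 0.0]
contact_force: [-0.0, 0.3, -0.3]
opening: 0.0856
grip_force: 0.0
```

Emit:
play_rows --series '[[1, [0.6, -0.55, 0], [0, 0, 0]], [1, [0.6, -0.55, 0], [0, 0, 0]], [1, [0.6, -0.55, 0], [0, 0, 0]], [1, [0.6, -0.55, 0], [0, 0, 0]], [1, [0.6, -0.55, 0], [0, 0, 0]], [1, [0, 0, 0.5], [0, 0, 0.95]], [1, [0, 0, 0.5], [0, 0, 0.95]], [1, [0, 0, 0.5], [0, 0, 0.95]]]'

```text
t: 2.1
tool_pos: [0.4685, -0.0621, 0.1551]
tool_rot: [-3.14, -0.105, 0.001]
contact_force: [0.7, 0.1, 0.3]
opening: 0.0857
grip_force: 0.0
```

Run:
```python
from h import *
rel([.5,.0145,.004],np.radians(4))
t=imaging.get_image("top")["color"];s=imaging.get_image("scene")["color"]
cv2.imwrite("pics/t2.png",t);cv2.imwrite("pics/s2.png",s)
f=lambda im,x,y,w,h,k:cv2.resize(im[y:y+h,x:x+w],None,fx=k,fy=k,interpolation=cv2.INTER_CUBIC)
cv2.imwrite("pics/z2.png",np.hstack([f(t,140,170,100,120,4),f(s,140,120,100,120,4)]))
```

```text
now [ 0.4685 -0.0621  0.1551] F [0.7123 0.1107 0.2726] t 2.1 yaw 3.8399640787137725
shift/50mm [ 0.7338 -1.4851  3.0221] turn/8deg [-0.0014  0.0041 -0.02  ]
```

View pics/z2.png

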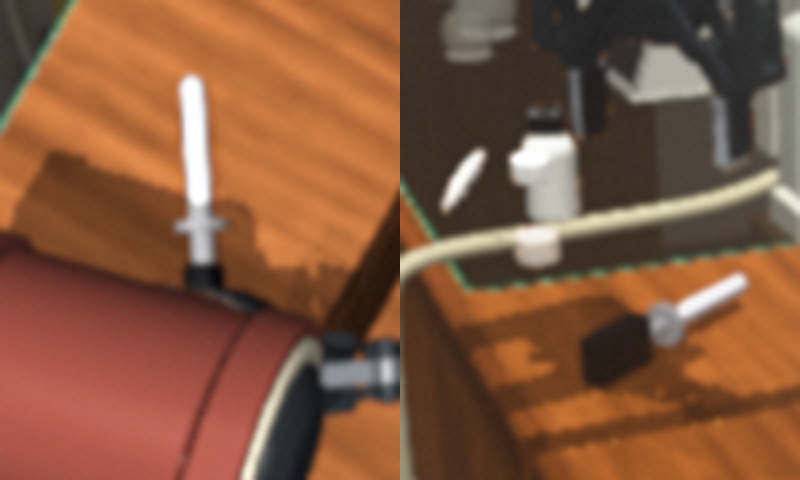

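The spindle is unchanged: in the crop its tip is at (192,78), its collar at (202,225) and its handle under the arm. I'll line up and descend.

Emit:
play_rows --series '[[1, [0.37, -0.74, 0], [0, 0, 0]], [1, [0.36, -0.74, 0], [0, 0, 0]], [1, [0, 0, 0.7], [0, 0, 0]], [1, [0, 0, 0.7], [0, 0, 0]], [1, [0, 0, 0], [0, 0, 0]]]'

```text
t: 2.82
tool_pos: [0.4979, 0.0143, 0.0841]
tool_rot: [-3.139, -0.114, 0.009]
contact_force: [0.0, 0.2, 0.2]
opening: 0.0853
grip_force: 0.0
```

Run:
```python
from h import *
rel([.5,.0145,.004],np.radians(4))
```

```text
now [0.4979 0.0143 0.0841] F [0.0375 0.2248 0.1945] t 2.825 yaw 4.172051745965453
shift/50mm [0.0523 0.0011 1.6024] turn/8deg [-0.008   0.0411  0.0215]
```

Emit:
play_rows --series '[[1, [0.05, 0, 0.5], [0, 0.04, 0.02]], [1, [0, 0, 0.5], [0, 0, 0]], [1, [0, 0, 0.4], [0, 0, 0]], [1, [0, 0, 0.16], [0, 0, 0]], [1, [0, 0, 0], [0, 0, 0]], [1, [0, 0, 0], [0, 0, 0]]]'

```text
t: 3.58
tool_pos: [0.5039, 0.014, 0.0099]
tool_rot: [3.14, 0.107, 0.013]
contact_force: [-0.3, 0.0, -0.4]
opening: 0.0852
grip_force: 0.0
```

Emit:
play_rows --series '[[0, [0, 0, 0], [0, 0, 0]], [0, [0, 0, 0], [0, 0, 0]], [0, [0, 0, 0], [0, 0, 0]], [0, [0, 0, 0], [0, 0, 0]], [0, [0, 0, 0], [0, 0, 0]], [0, [0, 0, 0], [0, 0, 0]], [0, [0, 0, 0], [0, 0, 0]], [0, [0, 0, 0], [0, 0, 0]]]' --force 100

```text
t: 4.58
tool_pos: [0.503, 0.0142, 0.0086]
tool_rot: [-3.14, -0.107, -0.01]
contact_force: [-0.3, 1.5, 3.7]
opening: 0.014
grip_force: 99.7
```

Emit:
play_rows --series '[[0, [0, 0, -0.3], [0, 0, 0]], [0, [0, 0, -0.7], [0, 0, 0]], [0, [0, 0, -1], [0, 0, 0]], [0, [0, 0, -1], [0, 0, 0]], [0, [0, 0, 0], [0, 0, 0]], [0, [0, 0, 0], [0, 0, 0]]]'

```text
t: 5.32
tool_pos: [0.5012, 0.0142, 0.1577]
tool_rot: [-3.139, -0.107, -0.007]
contact_force: [-0.1, 0.9, -1.4]
opening: 0.0142
grip_force: 99.1
```

Run:
```python
from h import *
rel([.345,-.346,.155],np.radians(4))
rel([.345,-.346,.155],np.radians(-20.1))
```

```text
now [0.5012 0.0142 0.1577] F [-0.0765  0.9333 -1.3969] t 5.325 yaw 3.9003275480774957
shift/50mm [-3.6069  6.9748  0.0371] turn/8deg [-0.0015 -0.0324 -0.0125]
now [0.5012 0.0142 0.1577] F [-0.0765  0.9333 -1.3969] t 5.325 yaw 3.9003275480774957
shift/50mm [-3.6069  6.9748  0.0371] turn/8deg [-0.0083 -0.0316  3.    ]
```

Emit:
play_rows --series '[[0, [-0.33, 0.63, 0], [0, 0, 0]], [0, [-0.33, 0.63, 0], [0, 0, 0]], [0, [-0.33, 0.63, 0], [0, 0, 0]], [0, [-0.33, 0.63, 0], [0, 0, 0]], [0, [-0.33, 0.63, 0], [0, 0, 0]], [0, [-0.33, 0.63, 0], [0, 0, 0]], [0, [-0.33, 0.63, 0], [0, 0, 0]], [0, [-0.33, 0.63, 0], [0, 0, 0]]]'

```text
t: 6.32
tool_pos: [0.3855, -0.2462, 0.1548]
tool_rot: [-3.136, -0.107, -0.003]
contact_force: [-0.5, 0.0, -0.8]
opening: 0.0138
grip_force: 99.0
```

Emit:
play_rows --series '[[0, [-0.33, 0.64, 0], [0, 0, 0]], [0, [-0.33, 0.64, 0], [0, 0, 0]], [0, [-0.33, 0.64, 0], [0, 0, 0]], [0, [0, 0, 0], [0, 0, 0.75]], [0, [0, 0, 0], [0, 0, 0.75]], [0, [0, 0, 0], [0, 0, 0.75]], [0, [0, 0, 0], [0, 0, 0.75]], [0, [0, 0, 0], [0, 0, 0]]]'

```text
t: 7.32
tool_pos: [0.3436, -0.3442, 0.1548]
tool_rot: [-3.089, 0.546, -0.003]
contact_force: [-0.6, 0.1, -1.5]
opening: 0.0141
grip_force: 99.0
```

Run:
```python
from h import *
rel([.345,-.346,.04],np.radians(-20.1))
```

```text
now [ 0.3436 -0.3442  0.1548] F [-0.5674  0.1249 -1.4752] t 7.325 yaw -20.035821927719752
shift/50mm [0.0364 0.0349 2.2964] turn/8deg [-0.0344 -0.0094  0.008 ]
```

Emit:
play_rows --series '[[0, [0.03, 0.03, 0.6], [-0.03, 0, 0]], [0, [0, 0, 0.6], [0, 0, 0]], [0, [0, 0, 0.6], [0, 0, 0]], [0, [0, 0, 0.5], [0, 0, 0]], [0, [0, 0, 0], [0, 0, 0]], [0, [0, 0, 0], [0, 0, 0]]]'

```text
t: 8.07
tool_pos: [0.346, -0.3478, 0.0427]
tool_rot: [3.091, -0.547, 0.008]
contact_force: [-0.1, -0.1, 0.3]
opening: 0.0142
grip_force: 99.0
```

Run:
```python
from h import *
rel([.345,-.346,.0376],np.radians(-20.1))
t=imaging.get_image("top")["color"];s=imaging.get_image("scene")["color"]
cv2.imwrite("pics/t3.png",t);cv2.imwrite("pics/s3.png",s)
f=lambda im,x,y,w,h,k:cv2.resize(im[y:y+h,x:x+w],None,fx=k,fy=k,interpolation=cv2.INTER_CUBIC)
cv2.imwrite("pics/z3.png",np.hstack([f(t,330,200,80,120,5),f(s,275,200,120,90,3.333)[:0] if 0 else f(s,295,205,80,120,5)]))
```

```text
now [ 0.346  -0.3478  0.0427] F [-0.1227 -0.1314  0.3108] t 8.075 yaw -20.056809979041326
shift/50mm [-0.0322 -0.0263  0.1014] turn/8deg [ 0.0143 -0.0376  0.0054]
```

View pics/z3.png

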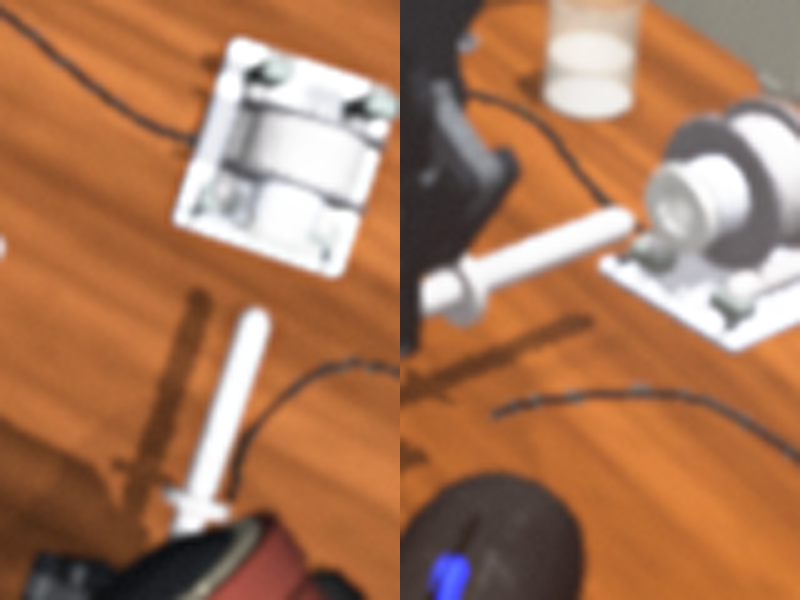

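The tip is at crop (257,315) in the top view and (622,218) in the scene view, just short of the bush. The bush ring is near (676,207) in the scene view. I'll overlay the predicted model to measure the offset.

```bash
cat > ov.py <<'E'
from h import *
def ov(n,out,reg,k,p,zr=.045,dx=-.002,prot=.022,sp=None):
    im=cv2.imread(f"pics/{n[1]}"); x,y,w,h=reg
    c=im[y:y+h,x:x+w].astype(float); c=255*(c/255)**1.6
    c=cv2.resize(c.astype(np.uint8),None,fx=k,fy=k,interpolation=cv2.INTER_CUBIC)
    def dr(P,col,close=False):
        u=(proj(n[0],P)-[x,y]+.5)*k-.5; cv2.polylines(c,[np.round(u*8).astype(np.int32)],close,col,1,cv2.LINE_AA,3)
    a=np.linspace(0,2*np.pi,60)
    circ=lambda xx,r:place(p,np.c_[np.full(60,xx),r*np.cos(a),zr+r*np.sin(a)])
    for xx,r,col in((dx-.016,.032,(0,0,255)),(dx+.016,.032,(0,0,255)),(dx-.016-prot,.018,(255,0,0)),(dx-.016-prot,.008,(255,0,0))): dr(circ(xx,r),col,True)
    dr(place(p,[[-.12,0,zr],[.05,0,zr]]),(0,200,0))
    dr(place(p,[[.042,.037,.0],[.042,-.037,.0],[-.042,-.037,.0],[-.042,.037,.0]]),(0,200,200),True)
    if sp is not None: dr(sp,(255,0,255))
    return c
E
python3 - <<'E'
from ov import *
o=ctrl.get_obs();A=R.from_rotvec(o["tool_rot"]).as_matrix();T=np.array(o["tool_pos"])
sp=np.array([T+A[:,0]*.045-A[:,2]*.0074,T+A[:,0]*.125-A[:,2]*.0074]);print(sp)
p=[.5275,-.4133,-.352]
cv2.imwrite("pics/z4.png",np.hstack([ov(("top","t3.png"),0,(360,200,56,84),7,p,sp=sp),ov(("scene","s3.png"),0,(335,215,57,84),7,p,sp=sp)]))
E
```

```text
[[ 0.3887 -0.3638  0.0514]
 [ 0.4639 -0.3913  0.0519]]
```

View pics/z4.png

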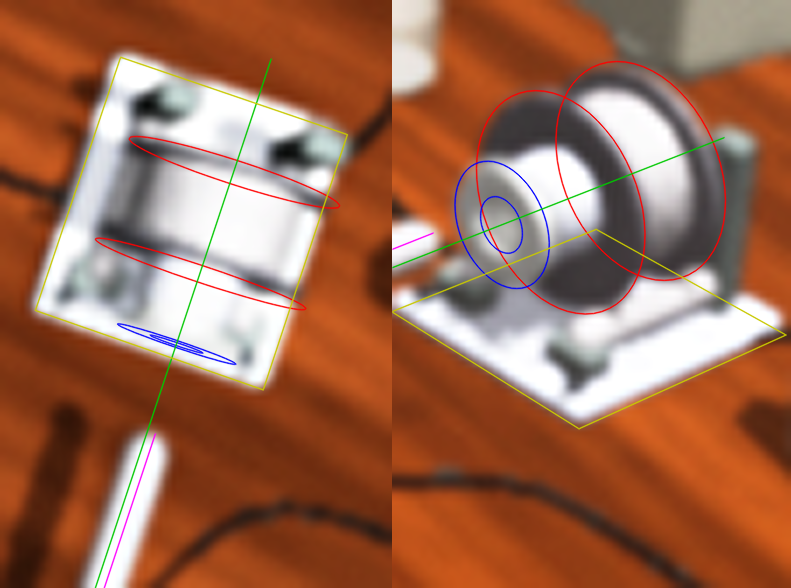

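```bash
cat > rod.py <<'E'
from h import *
def rod(n,f,sp,fr=(.15,.3,.45,.6,.75,.88)):
    """offset (px, across the rod, +=image right/down side) of seen rod centre from predicted axis sp[0]..sp[1]"""
    im=cv2.imread(f"pics/{f}").min(2).astype(np.float32); a,b=proj(n,sp); d=(b-a)/np.linalg.norm(b-a); q=np.array([-d[1],d[0]])
    s=np.linspace(-7,7,141); out=[]
    for t in fr:
        c=a+(b-a)*t; P=(c+s[:,None]*q).astype(np.float32)
        v=cv2.remap(im,P[:,:1],P[:,1:],cv2.INTER_LINEAR).ravel(); m=v>.5*(v.max()+np.median(v[[0,-1]])); 
        out.append((round(float(s[m].mean()),2),round(float(m.sum()*.1),1)))
    print(n,"normal",q,"px/m",np.linalg.norm(b-a)/.08,out)
E
python3 - <<'E'
from rod import *
sp=np.array([[0.3887,-0.3638,0.0514],[0.4639,-0.3913,0.0519]])
rod("top","t3.png",sp); rod("scene","s3.png",sp)
E
```

```text
top normal [0.9491 0.3149] px/m 489.8772386706084 [(0.05, 6.0), (0.05, 6.0), (0.0, 6.3), (-0.05, 6.2), (0.0, 6.3), (-0.05, 6.2)]
scene normal [0.368  0.9298] px/m 444.57935038142017 [(-0.1, 6.7), (-0.1, 6.7), (-0.15, 6.8), (-0.05, 6.6), (0.03, 5.6), (-0.05, 6.2)]
```

Emit:
play_rows --series '[[0, [0, -0.026, 0.13], [0, -0.03, 0]], [0, [0.15, 0, 0], [0, 0, 0]], [0, [0.15, 0, 0], [0, 0, 0]], [0, [0, 0, 0], [0, 0, 0]], [0, [0, 0, 0], [0, 0, 0]]]'

```text
t: 8.8
tool_pos: [0.3606, -0.3516, 0.0358]
tool_rot: [3.091, -0.548, 0.001]
contact_force: [-1.2, -1.0, -1.3]
opening: 0.014
grip_force: 99.0
```

```bash
cat > st.py <<'E'
from h import *
def state(p=(.5275,-.4133,-.352)):
    F=[];T=[]
    o=ctrl.get_obs();A=R.from_rotvec(o["tool_rot"]).as_matrix();T=np.array(o["tool_pos"])
    sp=np.array([T+A[:,0]*.045-A[:,2]*.0074,T+A[:,0]*.125-A[:,2]*.0074])
    c,s=np.cos(p[2]),np.sin(p[2]);M=np.array([[c,s,0],[-s,c,0],[0,0,1]])
    print("t",o["t"],"local mm collar,tip:",1e3*(sp-[p[0],p[1],0])@M.T,"F local",M@o["contact_force"],"M tool",A.T@o["wrist_torque"])
    return sp
E
python3 - <<'E'
from st import *
from rod import *
sp=state();t=imaging.get_image("top")["color"];s=imaging.get_image("scene")["color"]
cv2.imwrite("pics/t4.png",t);cv2.imwrite("pics/s4.png",s)
rod("top","t4.png",sp,(.2,.4,.6,.8)); rod("scene","s4.png",sp,(.2,.4,.6,.8))
E
```

```text
t 8.8 local mm collar,tip: [[-132.9896    0.4315   43.2399]
 [ -52.9897    0.5426   43.2991]] F local [-0.7272 -1.3796 -1.2706] M tool [ 0.0089 -0.0139 -0.0329]
top normal [0.9493 0.3143] px/m 483.8711455005507 [(0.35, 6.0), (0.4, 6.1), (0.25, 6.2), (0.25, 6.2)]
scene normal [0.3674 0.9301] px/m 433.1903542198911 [(-0.1, 6.5), (-0.15, 6.6), (-0.1, 6.5), (0.85, 6.2)]
```

Emit:
play_rows --series '[[0, [0.05, 0, -0.02], [0, 0, 0]], [0, [0.05, 0, 0], [0, 0, 0]], [0, [0.05, 0, 0], [0, 0, 0]], [0, [0.05, 0, 0], [0, 0, 0]], [0, [0, 0, 0], [0, 0, 0]], [0, [0, 0, 0], [0, 0, 0]]]'

```text
t: 9.65
tool_pos: [0.3698, -0.355, 0.0367]
tool_rot: [3.092, -0.548, 0.001]
contact_force: [-1.0, 0.6, -1.3]
opening: 0.014
grip_force: 99.0
```

Run:
```python
from ov import *
from st import *
from rod import *
sp=state();t=imaging.get_image("top")["color"];s=imaging.get_image("scene")["color"]
cv2.imwrite("pics/t5.png",t);cv2.imwrite("pics/s5.png",s)
rod("top","t5.png",sp,(.2,.4,.6,.8)); rod("scene","s5.png",sp,(.2,.4,.6))
p=[.5275,-.4133,-.352]
cv2.imwrite("pics/z5.png",np.hstack([ov(("top","t5.png"),0,(360,200,56,84),7,p,sp=sp),ov(("scene","s5.png"),0,(335,215,57,84),7,p,sp=sp)]))
```

```text
t 9.65 local mm collar,tip: [[-123.1364    0.4504   44.1778]
 [ -43.1365    0.5469   44.2359]] F local [-1.1291  0.2126 -1.2942] M tool [0.0614 0.0123 0.0008]
top normal [0.9493 0.3144] px/m 483.5865711255273 [(0.35, 6.0), (0.3, 6.1), (0.3, 6.3), (0.3, 6.3)]
scene normal [0.3667 0.9304] px/m 427.44186434938604 [(-0.1, 6.5), (-0.25, 6.6), (1.34, 6.9)]
```

View pics/z5.png

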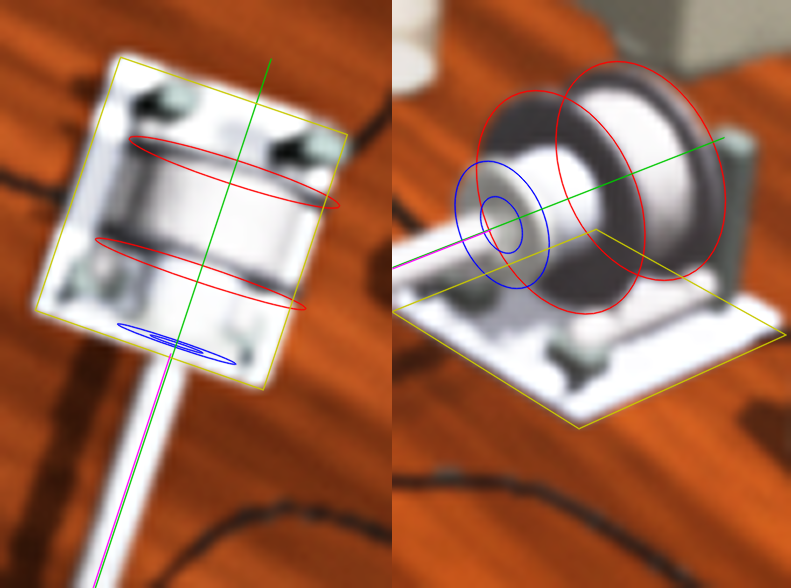

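The rod now points straight at the bush hole in both views, near scene crop (500,225). I'll insert in small steps while watching the force.

Emit:
play_rows --series '[[0, [0.05, 0, 0], [0, 0, 0]], [0, [0.05, 0, 0], [0, 0, 0]], [0, [0.05, 0, 0], [0, 0, 0]], [0, [0.05, 0, 0], [0, 0, 0]], [0, [0, 0, 0], [0, 0, 0]]]'

```text
t: 10.38
tool_pos: [0.3794, -0.3586, 0.0369]
tool_rot: [3.091, -0.548, 0.001]
contact_force: [-0.9, 0.7, -2.3]
opening: 0.014
grip_force: 99.0
```

Run:
```python
from st import *
state()
```

```text
t 10.375 local mm collar,tip: [[-112.8707    0.4104   44.3145]
 [ -32.8708    0.5169   44.3912]] F local [-1.054   0.3949 -2.3033] M tool [-0.0087 -0.0317  0.0145]
```

Emit:
play_rows --series '[[0, [0.05, 0, 0], [0, 0, 0]], [0, [0.05, 0, 0], [0, 0, 0]], [0, [0.05, 0, 0], [0, 0, 0]], [0, [0.05, 0, 0], [0, 0, 0]], [0, [0.05, 0, 0], [0, 0, 0]], [0, [0.05, 0, 0], [0, 0, 0]], [0, [0, 0, 0], [0, 0, 0]]]'

```text
t: 11.25
tool_pos: [0.3935, -0.3637, 0.0369]
tool_rot: [3.091, -0.548, 0.001]
contact_force: [-0.9, -0.4, -1.8]
opening: 0.0141
grip_force: 99.0
```

Run:
```python
from st import *
state()
```

```text
t 11.25 local mm collar,tip: [[-97.9193   0.4294  44.2923]
 [-17.9194   0.5332  44.3655]] F local [-0.6742 -0.6408 -1.8064] M tool [-0.0174  0.0179 -0.0055]
```

Emit:
play_rows --series '[[0, [0.1, 0, 0], [0, 0, 0]], [0, [0.1, 0, 0], [0, 0, 0]], [0, [0.1, 0, 0], [0, 0, 0]], [0, [0.1, 0, 0], [0, 0, 0]], [0, [0.1, 0, 0], [0, 0, 0]], [0, [0.1, 0, 0], [0, 0, 0]], [0, [0.1, 0, 0], [0, 0, 0]], [0, [0, 0, 0], [0, 0, 0]]]'

```text
t: 12.25
tool_pos: [0.4265, -0.3758, 0.0369]
tool_rot: [3.091, -0.548, 0.001]
contact_force: [0.3, -0.6, -1.4]
opening: 0.0144
grip_force: 99.0
```

Run:
```python
from ov import *
from st import *
from rod import *
sp=state();t=imaging.get_image("top")["color"];s=imaging.get_image("scene")["color"]
cv2.imwrite("pics/t6.png",t);cv2.imwrite("pics/s6.png",s)
p=[.5275,-.4133,-.352]
cv2.imwrite("pics/z6.png",np.hstack([ov(("top","t6.png"),0,(360,200,56,84),7,p,sp=sp),ov(("scene","s6.png"),0,(335,205,57,84),7,p,sp=sp)]))
```

```text
t 12.25 local mm collar,tip: [[-62.7058   0.4896  44.3622]
 [ 17.2941   0.6016  44.4475]] F local [ 0.4946 -0.4312 -1.4141] M tool [-0.0159 -0.0448  0.0883]
```

View pics/z6.png

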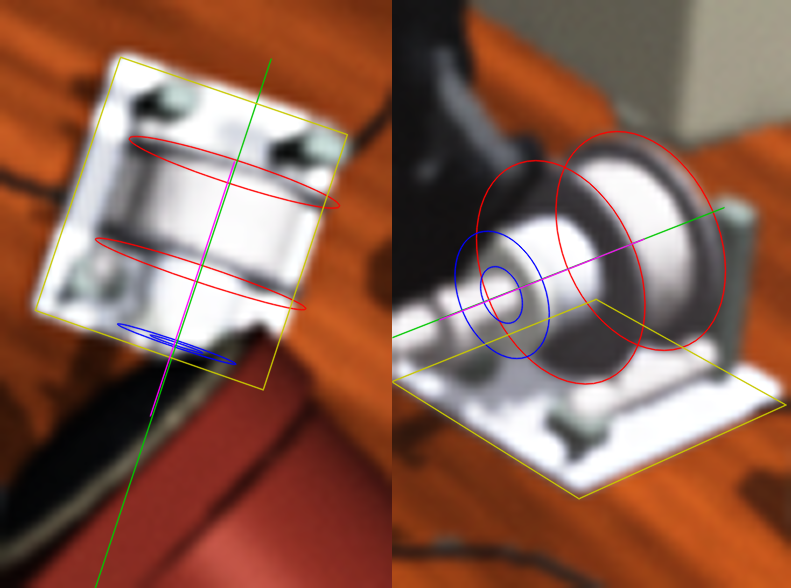

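The rod is in the bore and the collar, at scene crop (440,318), is still clear of the bush. I'll advance gently.

Emit:
play_rows --series '[[0, [0.05, 0, 0], [0, 0, 0]], [0, [0.05, 0, 0], [0, 0, 0]], [0, [0.05, 0, 0], [0, 0, 0]], [0, [0.04, 0, 0], [0, 0, 0]], [0, [0.04, 0, 0], [0, 0, 0]], [0, [0, 0, 0], [0, 0, 0]]]'

```text
t: 13.1
tool_pos: [0.4371, -0.3797, 0.0369]
tool_rot: [3.091, -0.548, 0.001]
contact_force: [-0.7, -0.2, -1.3]
opening: 0.0141
grip_force: 99.0
```

Run:
```python
from st import *
state()
```

```text
t 13.1 local mm collar,tip: [[-51.4286   0.4905  44.3386]
 [ 28.5713   0.5925  44.4152]] F local [-0.5781 -0.3938 -1.2844] M tool [ 0.0709 -0.0111  0.0211]
```

Emit:
play_rows --series '[[0, [0.02, 0, 0], [0, 0, 0]], [0, [0.02, 0, 0], [0, 0, 0]], [0, [0.02, 0, 0], [0, 0, 0]], [0, [0, 0, 0], [0, 0, 0]]]'

```text
t: 13.6
tool_pos: [0.4399, -0.3807, 0.0369]
tool_rot: [3.091, -0.548, 0.001]
contact_force: [-0.4, 0.8, -0.8]
opening: 0.0139
grip_force: 99.0
```

Run:
```python
from st import *
state()
```

```text
t 13.6 local mm collar,tip: [[-48.511    0.488   44.3466]
 [ 31.4889   0.5826  44.4234]] F local [-0.6249  0.5893 -0.7922] M tool [0.0046 0.0166 0.0054]
```

Emit:
play_rows --series '[[0, [0.02, 0, 0], [0, 0, 0]], [0, [0.02, 0, 0], [0, 0, 0]], [0, [0.02, 0, 0], [0, 0, 0]], [0, [0, 0, 0], [0, 0, 0]]]'

```text
t: 14.1
tool_pos: [0.4427, -0.3817, 0.0369]
tool_rot: [3.091, -0.548, 0.001]
contact_force: [0.5, 0.1, -1.0]
opening: 0.0141
grip_force: 99.0
```

Emit:
play_rows --series '[[0, [0.02, 0, 0], [0, 0, 0]], [0, [0.02, 0, 0], [0, 0, 0]], [0, [0, 0, 0], [0, 0, 0]]]'

```text
t: 14.48
tool_pos: [0.4446, -0.3824, 0.0369]
tool_rot: [3.091, -0.548, 0.001]
contact_force: [-0.7, 0.3, 0.1]
opening: 0.0143
grip_force: 99.0
```

Emit:
play_rows --series '[[0, [0.02, 0, 0], [0, 0, 0]], [0, [0, 0, 0], [0, 0, 0]]]'

```text
t: 14.72
tool_pos: [0.4455, -0.3827, 0.0369]
tool_rot: [3.091, -0.548, 0.001]
contact_force: [0.2, -0.3, -1.0]
opening: 0.0144
grip_force: 99.0
```

Emit:
play_rows --series '[[0, [0.02, 0, 0], [0, 0, 0]], [0, [0.02, 0, 0], [0, 0, 0]], [0, [0, 0, 0], [0, 0, 0]]]'

```text
t: 15.1
tool_pos: [0.4474, -0.3834, 0.0369]
tool_rot: [3.091, -0.548, 0.001]
contact_force: [-0.9, 0.3, -0.9]
opening: 0.0145
grip_force: 99.0
```

Emit:
play_rows --series '[[0, [0.02, 0, 0], [0, 0, 0]], [0, [0.02, 0, 0], [0, 0, 0]], [0, [0, 0, 0], [0, 0, 0]]]'

```text
t: 15.48
tool_pos: [0.449, -0.384, 0.0368]
tool_rot: [3.092, -0.548, -0.0]
contact_force: [-0.8, 0.3, -0.1]
opening: 0.014
grip_force: 99.1
```

Emit:
play_rows --series '[[0, [0.02, 0, 0], [0, 0, 0]], [0, [0, 0, 0], [0, 0, 0]]]'

```text
t: 15.72
tool_pos: [0.45, -0.3843, 0.0368]
tool_rot: [3.092, -0.548, 0.0]
contact_force: [-1.2, 1.0, -0.9]
opening: 0.0139
grip_force: 99.1
```

Emit:
play_rows --series '[[0, [0.02, 0, 0], [0, 0, 0]], [0, [0, 0, 0], [0, 0, 0]]]'

```text
t: 15.98
tool_pos: [0.4511, -0.3847, 0.0368]
tool_rot: [3.091, -0.548, 0.001]
contact_force: [-1.4, 1.7, -0.8]
opening: 0.0138
grip_force: 99.1
```

Emit:
play_rows --series '[[0, [0.02, 0, 0], [0, 0, 0]], [0, [0, 0, 0], [0, 0, 0]]]'

```text
t: 16.23
tool_pos: [0.4522, -0.3851, 0.0369]
tool_rot: [3.091, -0.548, 0.001]
contact_force: [-1.5, 0.6, -1.3]
opening: 0.0139
grip_force: 99.1
```

Emit:
play_rows --series '[[0, [0.02, 0, 0], [0, 0, 0]], [0, [0, 0, 0], [0, 0, 0]]]'

```text
t: 16.48
tool_pos: [0.4531, -0.3855, 0.0369]
tool_rot: [3.091, -0.548, 0.001]
contact_force: [-1.1, 0.8, -1.8]
opening: 0.0139
grip_force: 99.1
```

Emit:
play_rows --series '[[0, [0.02, 0, 0], [0, 0, 0]], [0, [0, 0, 0], [0, 0, 0]]]'

```text
t: 16.73
tool_pos: [0.454, -0.3858, 0.0369]
tool_rot: [3.091, -0.548, 0.001]
contact_force: [-1.3, 1.4, -0.5]
opening: 0.014
grip_force: 99.1
```

Run:
```python
from st import *
state()
```

```text
t 16.725 local mm collar,tip: [[-33.4575   0.5554  44.3433]
 [ 46.5424   0.6515  44.433 ]] F local [-1.713   0.8755 -0.4564] M tool [ 0.0521 -0.2608 -0.0009]
```

Emit:
play_rows --series '[[0, [0.02, 0, 0], [0, 0, 0]], [0, [0, 0, 0], [0, 0, 0]]]'

```text
t: 16.98
tool_pos: [0.455, -0.3862, 0.0369]
tool_rot: [3.091, -0.548, 0.001]
contact_force: [-1.0, 0.6, -0.9]
opening: 0.0142
grip_force: 99.1
```

Emit:
play_rows --series '[[0, [0.02, 0, 0], [0, 0, 0]], [0, [0, 0, 0], [0, 0, 0]]]'

```text
t: 17.23
tool_pos: [0.4559, -0.3865, 0.0369]
tool_rot: [3.091, -0.548, 0.001]
contact_force: [-1.7, 0.0, -1.3]
opening: 0.0145
grip_force: 99.1
```

Emit:
play_rows --series '[[0, [0.02, 0, 0], [0, 0, 0]], [0, [0, 0, 0], [0, 0, 0]]]'

```text
t: 17.48
tool_pos: [0.4563, -0.3867, 0.0367]
tool_rot: [3.092, -0.548, -0.001]
contact_force: [-4.8, 1.1, 0.1]
opening: 0.0139
grip_force: 99.1
```

Emit:
play_rows --series '[[0, [0.01, 0, 0], [0, 0, 0]], [0, [0, 0, 0], [0, 0, 0]]]'

```text
t: 17.73
tool_pos: [0.4568, -0.3868, 0.0367]
tool_rot: [3.092, -0.548, -0.001]
contact_force: [-4.5, 0.9, 0.6]
opening: 0.0138
grip_force: 99.1
```

Emit:
play_rows --series '[[0, [0.01, 0, 0], [0, 0, 0]], [0, [0, 0, 0], [0, 0, 0]]]'

```text
t: 17.98
tool_pos: [0.4574, -0.3871, 0.0367]
tool_rot: [3.092, -0.548, -0.0]
contact_force: [-4.4, 0.8, 0.5]
opening: 0.0138
grip_force: 99.1
```

Emit:
play_rows --series '[[0, [0.01, 0, 0], [0, 0, 0]], [0, [0, 0, 0], [0, 0, 0]]]'

```text
t: 18.23
tool_pos: [0.4579, -0.3872, 0.0367]
tool_rot: [3.092, -0.548, 0.0]
contact_force: [-4.5, 2.3, 0.1]
opening: 0.0137
grip_force: 99.1
```

Emit:
play_rows --series '[[0, [0.01, 0, 0], [0, 0, 0]], [0, [0, 0, 0], [0, 0, 0]]]'

```text
t: 18.48
tool_pos: [0.4584, -0.3874, 0.0367]
tool_rot: [3.091, -0.548, 0.0]
contact_force: [-4.5, 1.5, -0.5]
opening: 0.0141
grip_force: 99.1
```

Emit:
play_rows --series '[[0, [0.01, 0, 0], [0, 0, 0]], [0, [0, 0, 0], [0, 0, 0]]]'

```text
t: 18.73
tool_pos: [0.4589, -0.3876, 0.0368]
tool_rot: [3.091, -0.548, 0.0]
contact_force: [-4.7, 1.8, -1.6]
opening: 0.0139
grip_force: 99.1
```

Emit:
play_rows --series '[[0, [0.01, 0, 0], [0, 0, 0]], [0, [0, 0, 0], [0, 0, 0]]]'

```text
t: 18.98
tool_pos: [0.4595, -0.3878, 0.0368]
tool_rot: [3.091, -0.548, 0.001]
contact_force: [-3.6, 1.6, -1.9]
opening: 0.0143
grip_force: 99.1
```

Emit:
play_rows --series '[[0, [0.01, 0, 0], [0, 0, 0]], [0, [0, 0, 0], [0, 0, 0]]]'

```text
t: 19.23
tool_pos: [0.4599, -0.3879, 0.0368]
tool_rot: [3.091, -0.548, 0.001]
contact_force: [-4.5, 1.4, -1.8]
opening: 0.0138
grip_force: 99.1
```

Emit:
play_rows --series '[[0, [0.01, 0, 0], [0, 0, 0]], [0, [0, 0, 0], [0, 0, 0]]]'

```text
t: 19.48
tool_pos: [0.4604, -0.3881, 0.0368]
tool_rot: [3.091, -0.548, 0.001]
contact_force: [-4.7, 1.6, -0.6]
opening: 0.0139
grip_force: 99.1
```

Emit:
play_rows --series '[[0, [0.01, 0, 0], [0, 0, 0]], [0, [0, 0, 0], [0, 0, 0]]]'

```text
t: 19.73
tool_pos: [0.4609, -0.3883, 0.0368]
tool_rot: [3.091, -0.548, 0.001]
contact_force: [-5.2, 0.9, -1.4]
opening: 0.0136
grip_force: 99.1
```

Emit:
play_rows --series '[[0, [0.01, 0, 0], [0, 0, 0]], [0, [0, 0, 0], [0, 0, 0]]]'

```text
t: 19.98
tool_pos: [0.4614, -0.3885, 0.0368]
tool_rot: [3.091, -0.548, 0.001]
contact_force: [-5.3, 1.7, -1.7]
opening: 0.0142
grip_force: 99.0
```

Emit:
play_rows --series '[[0, [0.01, 0, 0], [0, 0, 0]], [0, [0, 0, 0], [0, 0, 0]]]'

```text
t: 20.23
tool_pos: [0.4617, -0.3886, 0.0368]
tool_rot: [3.092, -0.548, -0.0]
contact_force: [-5.7, 1.0, -1.9]
opening: 0.0139
grip_force: 99.1
```

Motion is starting to stall, so the bush is near home. I'll use finer steps.

Emit:
play_rows --series '[[0, [0.006, 0, 0], [0, 0, 0]], [0, [0, 0, 0], [0, 0, 0]]]'

```text
t: 20.48
tool_pos: [0.4617, -0.3886, 0.0367]
tool_rot: [3.092, -0.548, -0.001]
contact_force: [-5.8, 1.4, -0.9]
opening: 0.0141
grip_force: 99.1
```

Emit:
play_rows --series '[[0, [0.006, 0, 0], [0, 0, 0]], [0, [0, 0, 0], [0, 0, 0]]]'

```text
t: 20.72
tool_pos: [0.4617, -0.3886, 0.0368]
tool_rot: [3.092, -0.548, -0.002]
contact_force: [-7.1, 2.5, 0.1]
opening: 0.0141
grip_force: 99.1
```

Emit:
play_rows --series '[[0, [0.006, 0, 0], [0, 0, 0]], [0, [0, 0, 0], [0, 0, 0]]]'

```text
t: 20.98
tool_pos: [0.4617, -0.3886, 0.0367]
tool_rot: [3.092, -0.548, -0.003]
contact_force: [-8.6, 2.5, 0.7]
opening: 0.0142
grip_force: 99.2
```

Emit:
play_rows --series '[[0, [0.012, 0, 0], [0, 0, 0]], [0, [0, 0, 0], [0, 0, 0]]]'

```text
t: 21.22
tool_pos: [0.4617, -0.3886, 0.0366]
tool_rot: [3.093, -0.548, -0.006]
contact_force: [-10.8, 2.7, 1.9]
opening: 0.0141
grip_force: 99.4
```

Emit:
play_rows --series '[[0, [0.006, 0, 0], [0, 0, 0]], [0, [0, 0, 0], [0, 0, 0]]]'

```text
t: 21.48
tool_pos: [0.4617, -0.3886, 0.0366]
tool_rot: [3.093, -0.548, -0.007]
contact_force: [-11.8, 3.7, 3.3]
opening: 0.0143
grip_force: 99.4
```

Run:
```python
from st import *
state()
```

```text
t 21.475 local mm collar,tip: [[-25.23     0.5657  43.8267]
 [ 54.7692   0.6779  43.4871]] F local [-12.3874  -0.6393   3.2983] M tool [-0.0745 -1.7876 -0.055 ]
```

Emit:
play_rows --series '[[0, [0.006, 0, 0], [0, 0, 0]], [0, [0, 0, 0], [0, 0, 0]], [0, [0, 0, 0], [0, 0, 0]], [0, [0, 0, 0], [0, 0, 0]]]'

```text
t: 21.98
tool_pos: [0.4617, -0.3886, 0.0366]
tool_rot: [3.093, -0.548, -0.008]
contact_force: [-12.4, 3.7, 4.7]
opening: 0.014
grip_force: 99.6
```

Emit:
play_rows --series '[[0, [0, 0, 0], [0, 0, 0]], [0, [0, 0, 0], [0, 0, 0]], [0, [0, 0, 0], [0, 0, 0]], [0, [0, 0, 0], [0, 0, 0]]]'

```text
t: 22.48
tool_pos: [0.4617, -0.3886, 0.0366]
tool_rot: [3.093, -0.548, -0.008]
contact_force: [-12.2, 4.2, 3.3]
opening: 0.0141
grip_force: 99.6
```

Emit:
play_rows --series '[[0, [0.004, 0, 0], [0, 0, 0]], [0, [0, 0, 0], [0, 0, 0]], [0, [0, 0, 0], [0, 0, 0]], [0, [0, 0, 0], [0, 0, 0]], [0, [0, 0, 0], [0, 0, 0]], [0, [0, 0, 0], [0, 0, 0]], [0, [0, 0, 0], [0, 0, 0]]]'

```text
t: 23.35
tool_pos: [0.4617, -0.3886, 0.0366]
tool_rot: [3.093, -0.548, -0.009]
contact_force: [-14.8, 4.1, 3.4]
opening: 0.0139
grip_force: 99.6
```

Emit:
play_rows --series '[[0, [-0.02, 0, 0], [0, 0, 0]], [0, [-0.02, 0, 0], [0, 0, 0]], [0, [-0.01, 0, 0], [0, 0, 0]], [0, [0, 0, 0], [0, 0, 0]], [0, [0, 0, 0], [0, 0, 0]]]'

```text
t: 23.98
tool_pos: [0.4617, -0.3886, 0.0368]
tool_rot: [3.091, -0.548, 0.001]
contact_force: [-3.8, 1.4, -3.1]
opening: 0.0141
grip_force: 98.9
```

Run:
```python
from st import *
state(); rel([.4617,-.3886,.037],np.radians(-20.1))
```

```text
t 23.975 local mm collar,tip: [[-25.2549   0.5646  44.2705]
 [ 54.745    0.667   44.34  ]] F local [-4.0413  0.0376 -3.1136] M tool [-0.0766 -0.7703  0.0095]
now [ 0.4617 -0.3886  0.0368] F [-3.7805  1.4286 -3.1136] t 23.975 yaw -20.094799340663936
shift/50mm [-0.0007 -0.0001 -0.0034] turn/8deg [ 0.0137 -0.0062  0.0006]
```

Emit:
play_rows --series '[[0, [-0.03, 0, 0], [0, 0, 0]], [0, [-0.01, 0, -0.04], [0, 0, 0]], [0, [0, 0, -0.04], [0, 0.1, 0]], [0, [0, 0, -0.05], [0, 0.1, 0]], [0, [0, 0, -0.1], [0, 0.1, 0]], [0, [0, 0, -0.1], [0, 0.1, 0]], [0, [0, 0, 0], [0, 0, 0]]]' --force 120

```text
t: 24.85
tool_pos: [0.4596, -0.3881, 0.0542]
tool_rot: [3.08, -0.546, 0.089]
contact_force: [-0.2, 0.1, -3.5]
opening: 0.0135
grip_force: 120.4
```

Run:
```python
from st import *
state()
```

```text
t 24.85 local mm collar,tip: [[-27.9537   0.285   64.2214]
 [ 51.9111   0.3686  68.8707]] F local [-0.2266 -0.0161 -3.526 ] M tool [-0.0232 -0.2553  0.0304]
```

Emit:
play_rows --series '[[0, [0, 0, -0.2], [0, 0, 0]], [0, [0, 0, -0.35], [0, 0, 0]], [0, [0, 0, -0.35], [0, 0, 0]], [0, [0, 0, -0.35], [0, 0, 0]], [0, [0, 0, -0.35], [0, 0, 0]], [0, [0, 0, -0.3], [0, 0, 0]], [0, [0, 0, -0.15], [0, 0, 0]], [0, [0, 0, 0], [0, 0, 0]]]'

```text
t: 25.85
tool_pos: [0.4542, -0.3858, 0.1564]
tool_rot: [3.08, -0.546, 0.088]
contact_force: [0.8, 0.0, -3.7]
opening: 0.0136
grip_force: 120.4
```

Run:
```python
from st import *
from ov import *
sp=state((.6093,-.1634,-.2812))
# TCP target: collar front at stand x=-27 => TCP 45 mm behind, above
p=(.6093,-.1634,-.2812); T=place(p,[[-.025-.045,0,.16]])[0]; print(T)
rel(T,-.2812,-np.radians(3.3))
t=imaging.get_image("top")["color"];s=imaging.get_image("scene")["color"]
cv2.imwrite("pics/t7.png",t);cv2.imwrite("pics/s7.png",s)
f=lambda im,x,y,w,h,k:cv2.resize(im[y:y+h,x:x+w],None,fx=k,fy=k,interpolation=cv2.INTER_CUBIC)
cv2.imwrite("pics/z7.png",np.hstack([f(t,230,100,200,200,2),f(s,230,130,160,200,2)[:400]]))
```

```text
t 25.85 local mm collar,tip: [[ -42.8535 -259.7952  166.3748]
 [  36.8207 -265.3426  170.984 ]] F local [ 0.753   0.2481 -3.7046] M tool [ 0.0084 -0.2343 -0.0187]
[ 0.542 -0.144  0.16 ]
now [ 0.4542 -0.3858  0.1564] F [ 0.7923  0.0294 -3.7046] t 25.85 yaw -20.09444729887472
shift/50mm [-0.0084 -5.1458 -0.085 ] turn/8deg [ 0.0458  0.0002 -0.497 ]
```

View pics/z7.png

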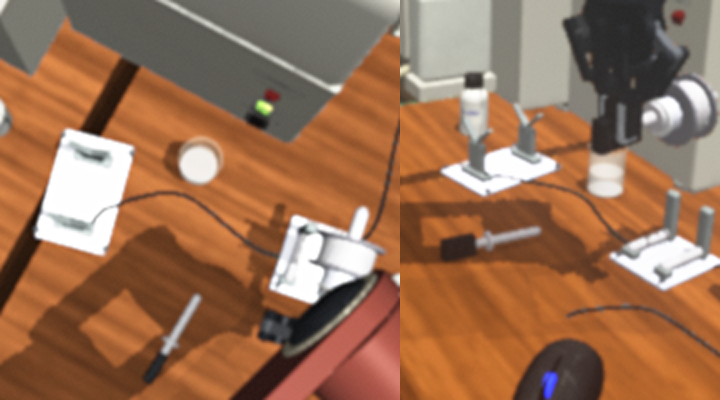

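The reel hangs on the spindle against the collar, and the cradle is empty. In the top crop the beaker is at (198,160) and the stand at (85,190). I'll traverse at height to the stand.

Emit:
play_rows --series '[[0, [0, -0.1, 0], [0, 0, 0]], [0, [0, -0.2, 0], [0, 0, -0.1]], [0, [0, -0.3, 0], [0, 0, -0.1]], [0, [0, -0.35, 0], [0, 0, -0.1]], [0, [0, -0.35, 0], [0, 0, -0.1]], [0, [0, -0.35, 0], [0, 0, -0.1]], [0, [0, -0.35, 0], [0, 0, 0]], [0, [0, -0.35, 0], [0, 0, 0]]]'

```text
t: 26.95
tool_pos: [0.4902, -0.2725, 0.1553]
tool_rot: [3.096, -0.438, 0.086]
contact_force: [0.9, -0.3, -3.4]
opening: 0.0135
grip_force: 120.4
```

Emit:
play_rows --series '[[0, [0, -0.35, 0], [0, 0, 0]], [0, [0, -0.35, 0], [0, 0, 0]], [0, [0, -0.35, 0], [0, 0, 0]], [0, [0, -0.35, 0], [0, 0, 0]], [0, [0, -0.35, 0], [0, 0, 0]], [0, [0, -0.35, 0], [0, 0, 0]], [0, [0, -0.3, 0], [0, 0, 0]], [0, [0, -0.1, 0], [0, 0, 0]]]'

```text
t: 27.95
tool_pos: [0.5248, -0.1526, 0.1545]
tool_rot: [3.096, -0.436, 0.086]
contact_force: [-0.7, -0.5, -4.1]
opening: 0.0135
grip_force: 120.4
```

Emit:
play_rows --series '[[0, [0, 0, 0], [0, 0, 0]], [0, [0, 0, 0], [0, 0, 0]]]'

```text
t: 28.2
tool_pos: [0.5244, -0.154, 0.1545]
tool_rot: [3.096, -0.438, 0.086]
contact_force: [-0.2, -0.1, -2.9]
opening: 0.0137
grip_force: 120.7
```

Run:
```python
from st import *
p=(.6093,-.1634,-.2812);state(p); T=place(p,[[-.0245-.045,0,.11]])[0]
rel(T,-.2812,-np.radians(3.3));rel(T,-.2812,0)
print(onz("top",(224,162),0.02),onz("top",(330,180),.0))
```

```text
t 28.2 local mm collar,tip: [[-39.6119 -14.5016 164.386 ]
 [ 40.2607 -14.5068 168.898 ]] F local [-0.1365 -0.0947 -2.8799] M tool [ 0.0656 -0.2852 -0.019 ]
now [ 0.5244 -0.154   0.1545] F [-0.1574 -0.0531 -2.8799] t 28.2 yaw -16.11530889317918
shift/50mm [ 0.2418 -0.2965  0.9025] turn/8deg [ 0.0441  0.0083 -0.0004]
now [ 0.5244 -0.154   0.1545] F [-0.1574 -0.0531 -2.8799] t 28.2 yaw -16.11530889317918
shift/50mm [ 0.2418 -0.2965  0.9025] turn/8deg [ 0.0441 -0.4042 -0.0017]
[ 0.6851 -0.0587  0.02  ] [ 0.6432 -0.2921  0.    ]
```

Emit:
play_rows --series '[[0, [0.08, -0.1, 0], [0.02, 0, 0]], [0, [0.08, -0.1, 0], [0.02, 0, 0]], [0, [0.08, -0.1, 0], [0, 0, 0]], [0, [0, 0, 0.3], [0, -0.05, 0]], [0, [0, 0, 0.3], [0, -0.05, 0]], [0, [0, 0, 0.3], [0, -0.05, 0]], [0, [0, 0, 0], [0, 0, 0]], [0, [0, 0, 0], [0, 0, 0]]]'

```text
t: 29.2
tool_pos: [0.5424, -0.1433, 0.1102]
tool_rot: [3.105, -0.439, 0.055]
contact_force: [-0.3, -0.6, -3.2]
opening: 0.0138
grip_force: 120.8
```

Run:
```python
from st import *
from ov import *
from rod import *
p=(.6093,-.1634,-.2812);sp=state(p); T=place(p,[[-.025-.045,0,.055]])[0]
rel(T,-.2812,0)
t=imaging.get_image("top")["color"];s=imaging.get_image("scene")["color"]
cv2.imwrite("pics/t8.png",t);cv2.imwrite("pics/s8.png",s)
ims=[]
for n,im,(x,y,w,h) in(("top",t,(235,140,80,120)),("scene",s,(230,155,80,120))):
    k=5;c=cv2.resize(im[y:y+h,x:x+w],None,fx=k,fy=k,interpolation=cv2.INTER_CUBIC)
    for P,col in((sp,(255,0,255)),(place(p,[[-.08,0,.06],[.06,0,.06]]),(0,200,0)),(place(p,[[-.039,-.022,.074],[-.039,0,.0515],[-.039,.022,.074]]),(0,0,255)),(place(p,[[.039,-.022,.074],[.039,0,.0515],[.039,.022,.074]]),(0,0,255)),(place(p,[[.062,.04,0],[.062,-.04,0],[-.062,-.04,0],[-.062,.04,0],[.062,.04,0]]),(0,200,200))):
        cv2.polylines(c,[np.round(((proj(n,P)-[x,y]+.5)*k-.5)*8).astype(np.int32)],False,col,1,cv2.LINE_AA,3)
    ims.append(c)
cv2.imwrite("pics/z8.png",np.hstack(ims))
```

```text
t 29.2 local mm collar,tip: [[-25.1244   0.7873 119.1682]
 [ 54.8248   0.8082 122.0159]] F local [-0.1005 -0.6882 -3.2436] M tool [ 0.0002 -0.2297  0.0382]
now [ 0.5424 -0.1433  0.1102] F [-0.2876 -0.6333 -3.2436] t 29.2 yaw -16.096607658961986
shift/50mm [-0.0426  0.0151  1.1026] turn/8deg [ 0.0021 -0.255   0.0018]
```

View pics/z8.png

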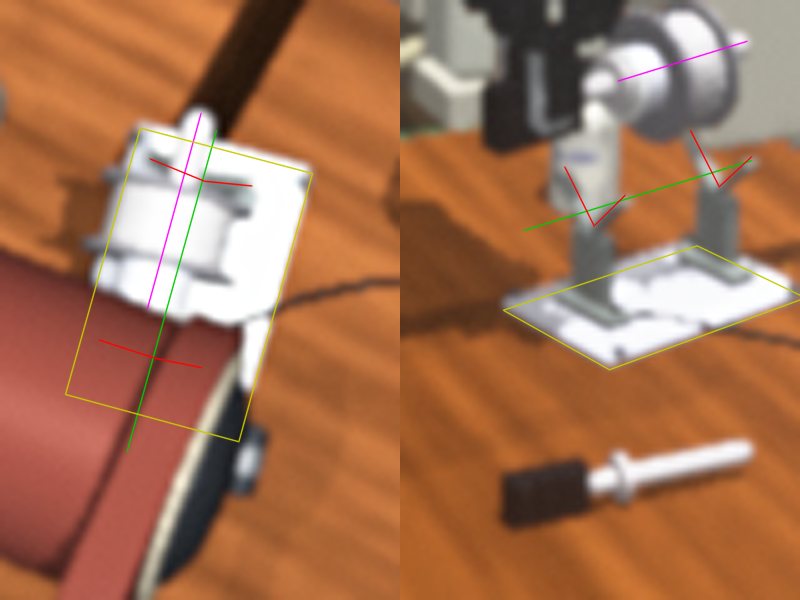

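The stand outline and Vs match the model, and the rod is over the rest line. In the top crop the tip is at (200,112). I'll lower and level it.

Emit:
play_rows --series '[[0, [0, 0.015, 0.25], [0, -0.04, 0]], [0, [0, 0, 0.3], [0, -0.05, 0]], [0, [0, 0, 0.2], [0, -0.05, 0]], [0, [0, 0, 0.15], [0, -0.05, 0]], [0, [0, 0, 0.1], [0, -0.05, 0]], [0, [0, 0, 0], [0, 0, 0]], [0, [0, 0, 0], [0, 0, 0]]]'

```text
t: 30.18
tool_pos: [0.5437, -0.1444, 0.0607]
tool_rot: [3.11, -0.439, 0.004]
contact_force: [0.1, 0.5, -4.0]
opening: 0.0135
grip_force: 120.8
```

Run:
```python
from st import *
p=(.6093,-.1634,-.2812);sp=state(p); T=place(p,[[-.025-.045,0,.0526]])[0]
rel(T,-.2812,0)
```

```text
t 30.175 local mm collar,tip: [[-23.291    0.0837  68.1891]
 [ 56.7087   0.117   68.4205]] F local [-0.005   0.4726 -3.9992] M tool [-0.0231 -0.1823 -0.0073]
now [ 0.5437 -0.1444  0.0607] F [ 0.1264  0.4554 -3.9992] t 30.175 yaw -16.087735331045312
shift/50mm [-0.0351  0.0012  0.1611] turn/8deg [ 0.0027 -0.0207  0.003 ]
```

Emit:
play_rows --series '[[0, [-0.035, 0, 0.04], [0, -0.02, 0]], [0, [0, 0, 0.04], [0, 0, 0]], [0, [0, 0, 0.03], [0, 0, 0]], [0, [0, 0, 0], [0, 0, 0]]]'

```text
t: 30.68
tool_pos: [0.5417, -0.1437, 0.0546]
tool_rot: [3.111, -0.44, -0.001]
contact_force: [0.1, -0.1, -4.2]
opening: 0.0135
grip_force: 120.8
```

Emit:
play_rows --series '[[0, [0, 0, 0.02], [0, 0, 0]], [0, [0, 0, 0], [0, 0, 0]]]'

```text
t: 30.92
tool_pos: [0.542, -0.1437, 0.054]
tool_rot: [3.111, -0.439, -0.0]
contact_force: [-1.2, 0.9, -2.0]
opening: 0.014
grip_force: 121.1
```

Emit:
play_rows --series '[[0, [0, 0, 0.01], [0, 0, 0]], [0, [0, 0, 0], [0, 0, 0]]]'

```text
t: 31.18
tool_pos: [0.5421, -0.1437, 0.0537]
tool_rot: [-3.111, 0.439, 0.0]
contact_force: [0.3, 1.8, 0.2]
opening: 0.0139
grip_force: 121.3
```

Emit:
play_rows --series '[[0, [0, 0, 0.01], [0, 0, 0]], [0, [0, 0, 0], [0, 0, 0]]]'

```text
t: 31.42
tool_pos: [0.5422, -0.1437, 0.0534]
tool_rot: [-3.111, 0.44, -0.0]
contact_force: [-0.9, 4.1, 4.0]
opening: 0.0137
grip_force: 121.8
```

Emit:
play_rows --series '[[0, [0, -0.012, 0], [0, 0, 0]], [0, [0, 0, 0], [0, 0, 0]]]'

```text
t: 31.68
tool_pos: [0.5424, -0.1434, 0.0531]
tool_rot: [3.11, -0.44, 0.001]
contact_force: [0.0, 2.3, 3.1]
opening: 0.0133
grip_force: 121.8
```

Run:
```python
from st import *
state((.6093,-.1634,-.2812))
```

```text
t 31.675 local mm collar,tip: [[-24.8489   0.6811  60.5323]
 [ 55.1511   0.7127  60.5828]] F local [-0.6102  2.2408  3.0547] M tool [ 0.3572 -0.0191 -0.1368]
```

Emit:
play_rows --series '[[0, [0, -0.012, 0], [0, 0, 0]], [0, [0, 0, 0], [0, 0, 0]]]'

```text
t: 31.92
tool_pos: [0.5425, -0.1431, 0.0529]
tool_rot: [3.11, -0.44, 0.001]
contact_force: [1.1, 0.8, 1.9]
opening: 0.0141
grip_force: 121.5
```

Run:
```python
from st import *
state((.6093,-.1634,-.2812))
```

```text
t 31.925 local mm collar,tip: [[-24.8334   1.0194  60.3488]
 [ 55.1666   1.0295  60.4057]] F local [0.8206 1.0954 1.9143] M tool [ 0.1248  0.2795 -0.0126]
```

Emit:
play_rows --series '[[0, [0, -0.008, 0.006], [0, 0, 0]], [0, [0, 0, 0], [0, 0, 0]], [0, [0, 0, 0], [0, 0, 0]], [0, [0, 0, 0], [0, 0, 0]]]' --force 25

```text
t: 32.42
tool_pos: [0.5425, -0.1427, 0.0526]
tool_rot: [3.11, -0.44, 0.001]
contact_force: [0.9, -2.0, 2.1]
opening: 0.0134
grip_force: 121.6
```

Emit:
play_rows --series '[[0.4, [0, 0, 0], [0, 0, 0]], [0.6, [0, 0, 0], [0, 0, 0]], [0.8, [0, 0, 0], [0, 0, 0]], [0.8, [0, 0, 0], [0, 0, 0]], [0.8, [0, 0, 0], [0, 0, 0]], [0.8, [0, 0, 0], [0, 0, 0]]]'

```text
t: 33.17
tool_pos: [0.5421, -0.1422, 0.0524]
tool_rot: [3.111, -0.44, -0.001]
contact_force: [-0.5, 0.3, 0.6]
opening: 0.0682
grip_force: 0.0
```

Run:
```python
from st import *
state((.6093,-.1634,-.2812)); print(ctrl.get_obs()["opening"])
```

```text
t 33.175 local mm collar,tip: [[-25.4029   1.7173  59.7916]
 [ 54.597    1.7474  59.729 ]] F local [-0.563   0.1959  0.5805] M tool [-0.0319 -0.0059 -0.0145]
0.06817755187119903
```

Emit:
play_rows --series '[[0.8, [0, 0, -0.2], [0, 0, 0]], [0.8, [0, 0, -0.4], [0, 0, 0]], [0.8, [0, 0, -0.5], [0, 0, 0]], [0.8, [0, 0, -0.6], [0, 0, 0]], [0.8, [0, 0, -0.6], [0, 0, 0]], [0.8, [-0.5, 0, -0.5], [0, 0, 0]], [0.8, [-0.5, 0.5, 0], [0, 0, 0]], [0.8, [0, 0.5, 0], [0, 0, 0]]]'

```text
t: 34.17
tool_pos: [0.4798, -0.1766, 0.195]
tool_rot: [3.109, -0.438, 0.004]
contact_force: [-0.6, 0.5, -0.1]
opening: 0.0683
grip_force: 0.0
```

Emit:
play_rows --series '[[0.8, [0, 0.8, 0], [0, 0, 0]], [0.8, [0, 0.8, 0], [0, 0, 0]], [0.8, [0, 0.8, 0], [0, 0, 0]], [0.8, [0, 0.8, 0], [0, 0, 0]], [0.8, [0, 0, 0], [0, 0, 0]], [0.8, [0, 0, 0], [0, 0, 0]]]'

```text
t: 34.92
tool_pos: [0.4362, -0.33, 0.1936]
tool_rot: [3.11, -0.44, 0.001]
contact_force: [0.4, 0.2, -0.1]
opening: 0.0684
grip_force: 0.0
```

Run:
```python
from h import *
t=imaging.get_image("top")["color"];s=imaging.get_image("scene")["color"]
f=lambda im,x,y,w,h,k:cv2.resize(im[y:y+h,x:x+w],None,fx=k,fy=k,interpolation=cv2.INTER_CUBIC)
cv2.imwrite("pics/z9.png",np.hstack([f(t,220,130,100,150,4),f(s,220,130,100,150,4)]))
```

```text
(no output)
```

View pics/z9.png

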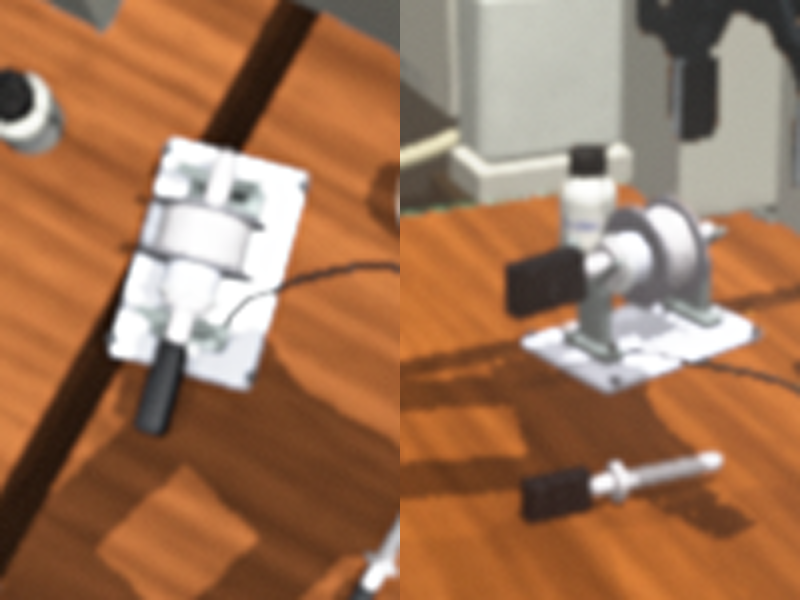

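The spindle is lying in both rests: its tip is in the far V at top crop (222,175) and its neck in the near V at (180,325). The reel sits between the rests and the handle is on the robot's side.

```bash
python3 -c "
from station import ctrl; print(ctrl.finish_job())"
```

```text
the job is handed in; nothing more can be done
None
```

The spindle is through the reel, and I pressed the bush home for about 1.5 s at roughly 13–15 N (highest reading 15.3 N). The spindle now lies in both V rests with the reel between them, the gripper is clear, and I handed the job in at about 35 s; the hand-in returned no verdict.

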